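# Press a filter cassette shut and hold the lever

## Robot

A 6-joint arm with a two-finger parallel gripper is mounted at the origin on a cart in front of the work surface, level with it; the furniture and walls round the work are solid. World frame = base frame: x ahead of the robot, y to its left, z up, the work surface at z = 0. Lengths are in m, angles in rad, forces in N, time in s.
With the tool pointing down it reaches from about 0.25 to 0.8 m from the base axis. Payload 3.9 kg.
Tool frame: the origin (TCP) lies on the centre line of the jaws, within the pads' length; the fingertips stand 22 mm ahead of it and the grasp point (between the pads) lies 3 mm ahead of it (manip.tcp_to_tips is the distance from the TCP to the fingertips, in m); x points along the fingers, y is the direction in which the jaws open and shut, and the axes are right-handed (so a half turn about x gives the same grasp; the last joint's range is limited). The gripper opens to 85 mm and grips with 20 to 120 N. Pads are 22 mm wide; open, the fingers measure 114 mm over their backs; the gripper's body (76 mm by 85 mm) begins 54 mm behind the grasp point. The pads swing forward as they close: fully open they stand 13 mm farther back than shut.
Start: joints at [1.343, 0.26, -0.138, 1.173, 0, 1.571], TCP at [0.119, 0.511, 0.253] pointing down, gripper open.
Joint ranges: [-2.78, 2.78], [-0.83, 1.72], [-1.28, 1.37], [-1.9, 2.12], [-1.57, 1.48], [-3.14, 3.14]. Speed limits (rad/s): [2.57, 2.57, 3.14, 3.14, 3.14, 3.14].

## Interface

Orientations are given as [roll, pitch, yaw] about the fixed x, y, z axes, in that order (R = Rz(yaw) Ry(pitch) Rx(roll)).
In Python, from bench import telemetry, imaging, manip gives the robot as it stands.
- The arm moves only by the shell command python3 -m crank 'ROWS' [FORCE]. ROWS is JSON, a list of rows, each an object of numbers: "x", "y", "z": the shift along the tool's x, y, z in mm; "rx", "ry", "rz": the turn, a rotation vector about the tool's x, y, z in degrees; "grip": the closure, from -1 (fully open) to 1 (shut). In form: [{"x": .., "y": .., "z": .., "rx": .., "ry": .., "rz": .., "grip": ..}, ...]. A call has 1 to 12 rows; each row shifts and turns the commanded pose from where the row before left it, along the tool's axes as they then stand; what a row does not reach is not made up. A row lasts 1/8 s, in which the tool goes at most 62.5 mm and 10.7 degrees, less where a joint would pass 70% of its speed; a pose out of reach is approached as far as the arm can. A call is refused whole if a number of a shift passes 62.5 or a number of a turn 10.7, either way. A call with a gripper value outside its range is refused whole. The fingers move at their own pace and stop on an object; FORCE is the grip in N (left out, the last holds). Time passes only in rows, so rows that do not move let the fingers close. It gives the time, the measured TCP pose, the force and the opening at its end, in the units of the state.
- telemetry.get_state(): the state, without advancing time (a new reading comes with each control period).
- imaging.camera(name): name is "side" or "top"; returns (picture, depth): 384x512x3 uint8, red, green, blue; 384x512 float32, m along the optical axis (not along the pixel's ray), 0 where there is no reading.
- imaging.calibration(name): a dict with "camera_matrix" (3x3 intrinsics, pixels), "dist_coeffs" ([k1, k2, p1, p2, k3] as OpenCV has them; the pictures are not rectified), "R" (3x3) and "t" (3): a world point X has camera coordinates R X + t. Camera axes: x right, y down, z forward; pixel columns grow to the right and rows downward; lengths in m; the calibration is good to about 2 mm. A picture is of the moment at which its call begins. calibration takes no time and is no camera call.
- manip.hand_in(): hands the job in, once; it reports no verdict.
The state is a dict: "time": time; "joint_positions": joint angles; "qvel": joint speeds; "joint_torque": joint torques, N m; "tcp_pos": TCP position; "tcp_rot": TCP orientation; "force": force on the tool from outside, world axes, zero at the start; "wrist_torque": the same for the moment, N m; "finger_gap": opening from 0.0 (shut) to 1.0 (fully open).
Only numpy, scipy, OpenCV 4.12 (cv2) and the standard library are available. Lean on these libraries where they do the work, as an engineer would, in place of code of your own. Each camera call takes 0.05 s, during which the arm holds its last target.

## Task

Close the round filter cassette in the hand press: first set it flat in the press's round nest and let go of it, then flip the press's safety catch outward, away from the lever, right over to its other side. Then take the lever by its cross-bar, swing it towards you and fully down so that the pad squeezes the cassette, and finish there still holding the bar down with the gripper, because the lever springs back up if released. Leave the tin and the tape roll where they are.

Things in the scene. Friction and masses are not known exactly. Their poses are not given: they have to be found in the camera images.
- press: grey hand press, nest in front; fixed. Origin: on the worktop under the lever's hinge line; x points to its back, y to its left, z up; 'press (x,y,z)' below is this frame (m). Base plate 165 x 300 mm, x -0.130 to 0.035, top at 14 mm. Hinge axis along y, 70 mm up, in cheeks at y = +-0.093, 88 mm high.
- nest (a point): centre of the nest's flat floor, at press (-0.085, 0, 0.026). The nest is a round recess: bore 60 mm, rim 5 mm high, outer diameter 80 mm. The cassette stands in it with some 3 mm of play all round. While the lever is up the space above is open.
- cassette_center (a point): loose filter cassette: flat round white disc with a small nub on top, 54 mm diameter, 27 mm high, 25 g; this point is its centre, 13.5 mm above its underside, z its upright axis. It stands flat on the worktop; grasp it across the diameter, from above. Seated, this point is 13.5 mm above the nest floor.
- cassette: the same cassette; origin at the centre of its underside, z up.
- catch (a joint): safety catch: steel flag on a shaft along press x at press y 0.125, z 0.060. 0 rad = locked, leaning 0.68 rad inward (to press -y), its blade in front of the lever's left arm, stopping it after slight play; flips outward (top to press +y) to its stop at 1.36 rad, leaning 0.68 rad outward. Stays where left; friction 0.05 Nm (1 N at the tab). Flipped means beyond 0.9 rad.
- catch_tab (a point): top of the catch's finger tab (16 mm wide along press x, 6 mm thick, 10 mm round top edge), 60 mm from the shaft, at press x -0.090 beside the nest; locked at press y 0.087, z 0.107; flipped at y 0.163. To flip it push it to press +y from the nest's side with closed fingers; that space, above the seated cassette (top at 53 mm), is free while the lever is up.
- lever (a joint): lever: fork of two steel arms at press y +-0.080 with a cross-bar. 0 rad = up, leaning 0.3 rad back, where a spring keeps it; grows as the bar comes to press -x and down, to its stop at 1.87 rad, arms level. The pad meets the cassette at about 1.76. Pull at the bar: 1 N at the start, 5 to 9 N at the stop; springs up when let go.
- handle_bar: lever's cross-bar, to be held: black round sleeve that turns freely on its own axis, 16 mm diameter, 150 mm long between the arms, along press y; origin at its centre, 165 mm from the hinge axis. At lever angle q it is at press x = 0.165*sin(0.3-q), z = 0.070 + 0.165*cos(0.3-q): 228 mm high at the start, 70 mm at the stop.
- pad: round rubber pad, 36 mm diameter, on a spring plunger (1.6 N preload, 0.8 N/mm, 14 mm travel) under the lever's cross-beam 85 mm from the hinge axis; origin at the centre of its pressing face.
- tin: bystander: loose round tin with lid, 64 mm diameter, 42 mm high; origin at the centre of its underside. Leave it.
- tape_roll: bystander: loose roll of tape lying flat, 62 mm diameter, 19 mm high; origin at the centre of its underside. Leave it.
Mind the look-alikes: they are no part of the job. Several things look just like the cassette: the one meant starts nearest to the robot's base.

How it is judged:
By the outcome, as a careful person would: the job done as asked, in the order asked, and still so for the second after the job is handed in, while the arm keeps its last pose, push and grip.
It also fails if it takes over 64 s, if anything falls off the work surface, if the arm or the gripper's body presses on something with over 40 N, if the wrist force passes 120 N, or if a joint passes its speed limit or range.

## Working session

There is one attempt and no reset: what is moved stays moved. The work goes in short steps, Python scripts to look and compute and a shell command to move; the robot and the scene stay as the last step left them, time stands still between calls to the robot, and variables do not carry over. Pictures are saved under pics/ and viewed, and the job is handed in when it is done.

```bash
ls; mkdir -p pics
python3 - <<'E'
from bench import telemetry, imaging, manip
import cv2, numpy as np
print(telemetry.get_state(), manip.tcp_to_tips)
for n in ("side","top"):
    p,d=imaging.camera(n); cv2.imwrite(f"pics/{n}0.png",p[:,:,::-1]); np.savez(f"pics/{n}0.npz",p=p,d=d)
    print(n,imaging.calibration(n))
E
```

```text
pics
{'time': 0.0, 'joint_positions': array([ 1.34296160e+00,  2.60675075e-01, -1.39403299e-01,  1.17265855e+00,
       -2.74824552e-05,  1.57081751e+00]), 'qvel': array([ 0.00098695,  0.00067436, -0.00078072, -0.00152029,  0.00082312,
        0.00093256]), 'joint_torque': array([ 4.98230420e-04, -4.05682611e+01,  2.53919059e+01,  1.87468110e-02,
        2.48165152e-04,  1.16456357e-05]), 'tcp_pos': array([0.11844503, 0.51080968, 0.25245657]), 'tcp_rot': array([-1.55661425,  1.56885554, -1.78447013]), 'force': array([ 0.14624745, -0.65078958, -0.04252707]), 'wrist_torque': array([-2.85468565e-02, -1.45001693e-03, -6.87039638e-05]), 'finger_gap': 1.0029953618231486} 0.022
side {'camera_matrix': array([[461.85399281,   0.        , 245.92831543],
       [  0.        , 461.85399281, 196.5724292 ],
       [  0.        ,   0.        ,   1.        ]]), 'dist_coeffs': array([-0.17609112,  0.        ,  0.        ,  0.        ,  0.        ]), 'R': array([[-0.98444849, -0.17565698,  0.00240608],
       [-0.09323033,  0.51079177, -0.85463435],
       [ 0.14889348, -0.84156782, -0.51922475]]), 't': array([0.58078191, 0.15162219, 1.72448813])}
top {'camera_matrix': array([[363.11004323,   0.        , 251.01489684],
       [  0.        , 363.11004323, 191.31666052],
       [  0.        ,   0.        ,   1.        ]]), 'dist_coeffs': array([0.00331583, 0.        , 0.        , 0.        , 0.        ]), 'R': array([[-2.05634305e-02, -9.99781165e-01, -3.84277664e-03],
       [-9.78457570e-01,  2.09142733e-02, -2.05385923e-01],
       [ 2.05421346e-01, -4.63445257e-04, -9.78673518e-01]]), 't': array([0.02389988, 0.59386617, 1.11651732])}
```

View pics/side0.png

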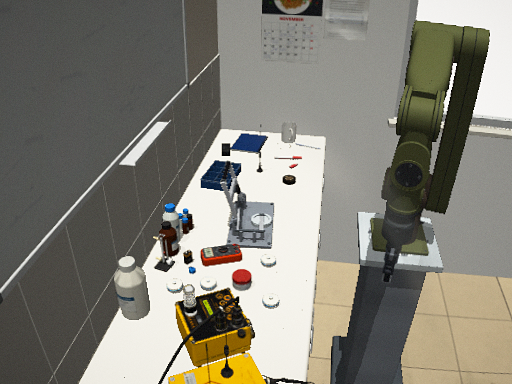

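View pics/top0.png

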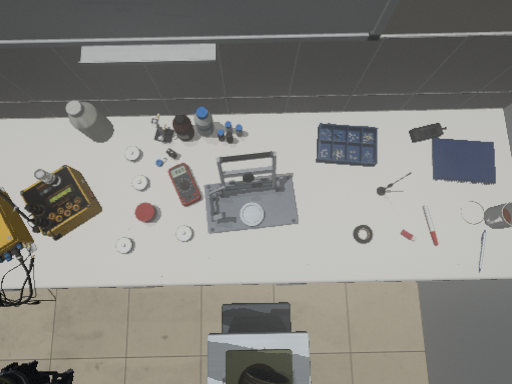

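The side view shows the press at about (255,220) and four white discs. In the top view the discs are at (132,153), (140,183), (184,233) and (124,245), with the nest at (252,214). The robot base is near (258,370), so the disc at (184,233) looks nearest to it. Next I'll measure.

```bash
cat > h.py <<'E'
import numpy as np, cv2
from bench import telemetry, imaging, manip
from scipy.spatial.transform import Rotation as Ro
def cloud(n,d):
    c=imaging.calibration(n);K=c["camera_matrix"]
    v,u=np.mgrid[0:384,0:512]
    pts=np.stack([u.ravel(),v.ravel()],1).astype(np.float64)[:,None]
    q=cv2.undistortPoints(pts,K,c["dist_coeffs"])[:,0]
    z=d.ravel().astype(float)
    X=np.c_[q*z[:,None],z]
    W=(X-c["t"])@c["R"]
    W[z==0]=np.nan
    return W.reshape(384,512,3)
def proj(n,X):
    c=imaging.calibration(n)
    r=cv2.projectPoints(np.atleast_2d(X).astype(float),cv2.Rodrigues(c["R"])[0],c["t"],c["camera_matrix"],c["dist_coeffs"])[0][:,0]
    return r
E
python3 - <<'E'
from h import *
a=np.load("pics/top0.npz");W=cloud("top",a["d"]);p=a["p"]
cv2.imwrite("pics/crop_top.png",cv2.resize(p[130:270,100:310,::-1],None,fx=3.8,fy=3.8,interpolation=cv2.INTER_CUBIC))
b=np.load("pics/side0.npz");Ws=cloud("side",b["d"]);q=b["p"]
cv2.imwrite("pics/crop_side.png",cv2.resize(q[150:330,150:330,::-1],None,fx=3.3,fy=3.3,interpolation=cv2.INTER_CUBIC))
for c in [(132,153),(140,183),(184,233),(124,245),(145,212),(252,214),(363,234)]:
    u,v=c; w=W[v-12:v+13,u-12:u+13].reshape(-1,3); r=W[v,u]
    m=(w[:,2]>0.012)
    print(c,r.round(4),w[m].min(0).round(4),w[m].max(0).round(4), np.median(w[m],0).round(4), np.nanmedian(W[v+14:v+17,u-12:u+12,2]))
E
```

```text
(132, 153) [0.7458 0.4175 0.0219] [0.7207 0.3943 0.0136] [0.7718 0.4451 0.0337] [0.7444 0.418  0.0221] 0.0010354755435310994
(140, 183) [0.639  0.3852 0.0229] [0.6164 0.3628 0.0122] [0.668  0.4135 0.0336] [0.6404 0.3875 0.022 ] 0.001218675620252697
(184, 233) [0.4671 0.233  0.0273] [0.4417 0.2082 0.0127] [0.4909 0.2576 0.0324] [0.467  0.2332 0.0216] 0.000933258025899017
(124, 245) [0.4326 0.4281 0.0243] [0.407 0.407 0.013] [0.4595 0.457  0.033 ] [0.4326 0.4298 0.0219] 0.00209229350752043
(145, 212) [0.5364 0.3581 0.0443] [0.5059 0.3311 0.0137] [0.5671 0.3923 0.0489] [0.5359 0.3591 0.0424] 0.000701610897964018
(252, 214) [0.5251 0.0098 0.0267] [ 0.4854 -0.0312  0.0123] [0.5684 0.0502 0.0382] [0.5251 0.0097 0.0275] 0.002008053582382713
(363, 234) [ 0.4538 -0.358   0.0018] [ 0.4259 -0.3829  0.0122] [ 0.4821 -0.3245  0.0264] [ 0.4534 -0.3549  0.019 ] 0.0013821398087328146
```

View pics/crop_top.png

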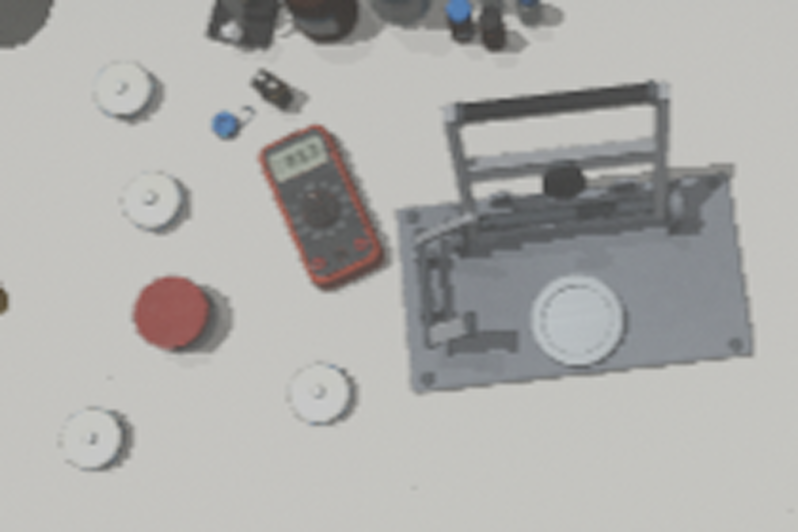

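View pics/crop_side.png

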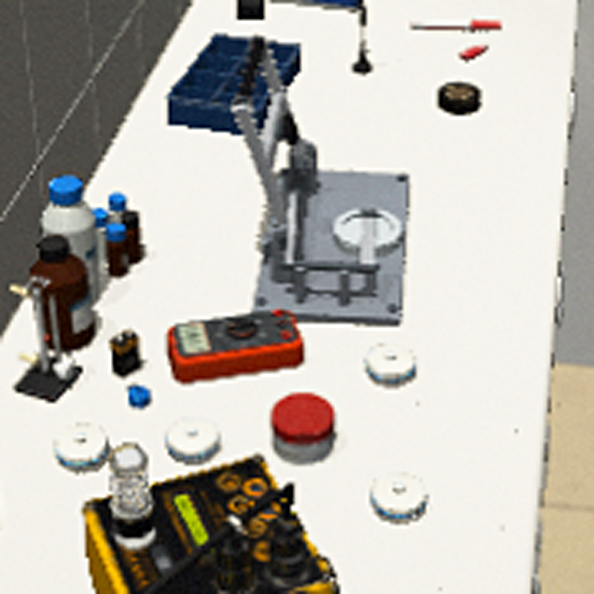

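The disc at (184,233) is nearest: about (0.467, 0.233), 0.52 m from the base, with the next at 0.61 m. Next I'll fit the press pose and refine both centres, using both cameras.

Run:
```python
from h import *
from scipy.optimize import least_squares
for n in ("top","side"):
    a=np.load(f"pics/{n}0.npz");W=cloud(n,a["d"]);w=W.reshape(-1,3);p=a["p"].reshape(-1,3).astype(float)
    # worktop offset near
    m=(abs(w[:,0]-.45)<.05)&(abs(w[:,1]-.15)<.03)
    print(n,"worktop z",np.nanmedian(w[m,2]))
    # cassette
    m=(np.hypot(w[:,0]-.467,w[:,1]-.233)<.04)&(w[:,2]>.012)
    hull,r=cv2.minEnclosingCircle(w[m][:,:2].astype(np.float32))
    m2=m&(w[:,2]>.018)&(w[:,2]<.025)
    print("cass",hull,r,w[m].mean(0),w[m2].mean(0))
    # nest: rim at z .031
    m=(np.hypot(w[:,0]-.525,w[:,1]-.0098)<.048)&(w[:,2]>.0225)&(w[:,2]<.037)
    print("nest",cv2.minEnclosingCircle(w[m][:,:2].astype(np.float32)),w[m].mean(0),np.median(w[m],0))
    # bright pixels
    # plate
    m=(w[:,0]>.4)&(w[:,0]<.75)&(abs(w[:,1])<.2)&(w[:,2]>.009)&(w[:,2]<.020)&(p.sum(1)<450)
    print("plate",cv2.minAreaRect(w[m][:,:2].astype(np.float32)),m.sum())
    # bar
    m=(w[:,0]>.5)&(w[:,0]<.85)&(abs(w[:,1])<.2)&(w[:,2]>.205)&(w[:,2]<.26)
    b=w[m]; print("bar",b.mean(0),b.min(0),b.max(0),m.sum(), cv2.minAreaRect(b[:,:2].astype(np.float32)))
```

```text
top worktop z 0.0017463273441808013
cass (0.46729087829589844, 0.23367555439472198) 0.02636902593076229 [0.46667265 0.23305162 0.02176667] [0.46755317 0.23395112 0.02157594]
nest ((0.5254558324813843, 0.010538998059928417), 0.040266502648591995) [0.52538666 0.01023221 0.02914433] [0.52518352 0.00992607 0.02916555]
plate ((0.560967206954956, 0.029413238167762756), (0.1648140251636505, 0.3311643600463867), 5.222518444061279) 3069
bar [0.6563612  0.0217997  0.23241393] [ 0.63646648 -0.06231671  0.20531215] [0.67369875 0.10618653 0.2412393 ] 378 ((0.655549168586731, 0.02224014699459076), (0.023556044325232506, 0.1692712903022766), 5.06227445602417)
side worktop z -1.835972154092649e-05
cass (0.47114211320877075, 0.23855328559875488) 0.030910784378647804 [0.47137253 0.2446003  0.01957947] [0.47101424 0.24406201 0.02083784]
nest ((0.5296919941902161, 0.016634894534945488), 0.04037921503186226) [0.5291545  0.01636776 0.02821265] [0.52144686 0.01574695 0.02770114]
plate ((0.5665379762649536, 0.023652032017707825), (0.1641654521226883, 0.30181849002838135), 5.35300874710083) 562
bar [0.65909766 0.04610157 0.22811238] [ 0.64121559 -0.05982457  0.20541132] [0.67833399 0.11848405 0.23901557] 151 ((0.6607240438461304, 0.029732555150985718), (0.022631719708442688, 0.17866306006908417), 5.624011039733887)
```

```bash
cat >> h.py <<'E'
def pose():
    s=telemetry.get_state(); return s,np.array(s["tcp_pos"]),Ro.from_euler("xyz",s["tcp_rot"])
def down(yaw): # tool x down, tool y at world heading yaw (rad)
    y=np.array([np.cos(yaw),np.sin(yaw),0]);x=np.array([0,0,-1.]);return Ro.from_matrix(np.c_[x,y,np.cross(x,y)])
def plan(P,R=None,p0=None,R0=None):
    s,p,r=pose(); p=p if p0 is None else p0; r=r if R0 is None else R0
    print("t",s["time"],"now",p.round(4),"axes",r.as_matrix().round(3).tolist(),"gap",round(s["finger_gap"],3),"F",s["force"].round(2))
    if R is None: R=r
    print("turn deg (tool)",np.degrees((r.inv()*R).as_rotvec()).round(2),"shift in current tool mm",(r.inv().apply(P-p)*1e3).round(1),"shift in target tool mm",(R.inv().apply(P-p)*1e3).round(1))
E
python3 - <<'E'
from h import *
for yaw in (5.2,95.2,-84.8,185.2): 
    print(yaw); plan(np.array([.467,.233,.15]),down(np.radians(yaw)))
E
```

```text
5.2
t 0.1 now [0.1184 0.5109 0.2525] axes [[-0.0, 0.226, 0.974], [-0.002, 0.974, -0.226], [-1.0, -0.002, 0.0]] gap 0.998 F [ 0.05 -0.13 -0.12]
turn deg (tool) [7.175e+01 6.000e-02 9.000e-02] shift in current tool mm [ 102.9 -191.8  402.3] shift in target tool mm [102.5 322.  308.3]
95.2
t 0.1 now [0.1184 0.5109 0.2525] axes [[-0.0, 0.226, 0.974], [-0.002, 0.974, -0.226], [-1.0, -0.002, 0.0]] gap 0.998 F [ 0.05 -0.13 -0.12]
turn deg (tool) [-18.25  -0.02   0.1 ] shift in current tool mm [ 102.9 -191.8  402.3] shift in target tool mm [ 102.5 -308.3  322. ]
-84.8
t 0.1 now [0.1184 0.5109 0.2525] axes [[-0.0, 0.226, 0.974], [-0.002, 0.974, -0.226], [-1.0, -0.002, 0.0]] gap 0.998 F [ 0.05 -0.13 -0.12]
turn deg (tool) [1.6175e+02 1.4000e-01 2.0000e-02] shift in current tool mm [ 102.9 -191.8  402.3] shift in target tool mm [ 102.5  308.3 -322. ]
185.2
t 0.1 now [0.1184 0.5109 0.2525] axes [[-0.0, 0.226, 0.974], [-0.002, 0.974, -0.226], [-1.0, -0.002, 0.0]] gap 0.998 F [ 0.05 -0.13 -0.12]
turn deg (tool) [-1.0825e+02 -1.0000e-01  7.0000e-02] shift in current tool mm [ 102.9 -191.8  402.3] shift in target tool mm [ 102.5 -322.  -308.3]
```

```bash
python3 -m crank '[{"y":-24,"z":50,"x":4},{"y":-24,"z":50,"x":4},{"y":-24,"z":50,"x":4},{"y":-24,"z":50,"x":4},{"y":-24,"z":50,"x":4},{"y":-24,"z":50,"x":4},{"y":-24,"z":50,"x":4},{"y":-24,"z":52,"x":4},{"rx":9},{"rx":9},{"rx":9},{"rx":9}]' 25; python3 -m crank '[{"rx":9},{"rx":9},{"rx":9},{"rx":9},{"grip":-0.6},{"grip":-0.6}]'
python3 - <<'E'
from h import *
print(telemetry.get_state()["joint_positions"])
plan(np.array([.467,.2335,.1]),down(np.radians(5.2)))
for n in ("side","top"):
    p,d=imaging.camera(n); np.savez(f"pics/{n}1.npz",p=p,d=d)
    if n=="side": cv2.imwrite("pics/side1.png",cv2.resize(p[80:300,200:450,::-1],None,fx=3,fy=2.7))
    else: cv2.imwrite("pics/top1.png",cv2.resize(p[130:290,100:310,::-1],None,fx=3.6,fy=3.6))
E
```

```text
[ 1.34300849e+00  2.60630280e-01 -1.39241379e-01  1.17270045e+00
 -3.03515501e-06  1.57079722e+00]
t 0.1 now [0.1184 0.5109 0.2525] axes [[-0.0, 0.226, 0.974], [-0.002, 0.974, -0.226], [-1.0, -0.002, 0.0]] gap 0.998 F [ 0.05 -0.13 -0.12]
turn deg (tool) [7.175e+01 6.000e-02 9.000e-02] shift in current tool mm [ 152.9 -191.2  402.2] shift in target tool mm [152.5 322.  307.8]invalid input at $[0]: expected keys x, y, z, rx, ry, rz, grip
invalid input at $[0]: expected keys x, y, z, rx, ry, rz, grip
```

View pics/side1.png

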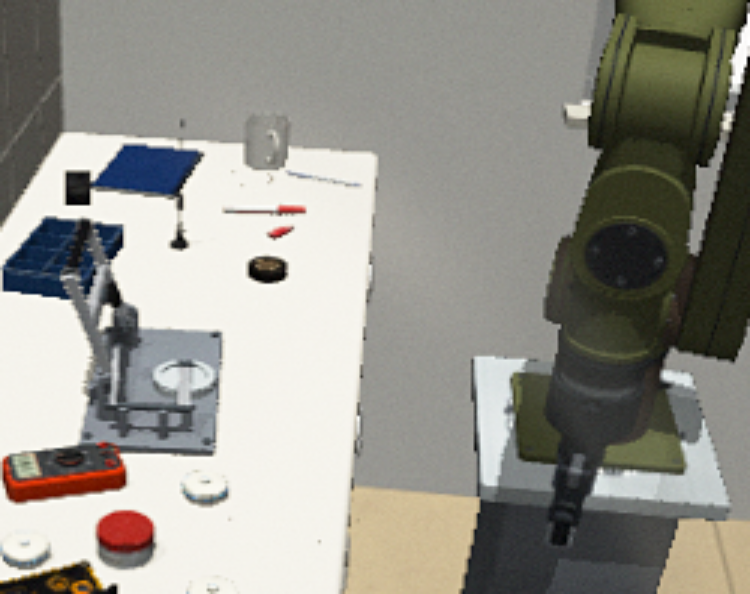

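View pics/top1.png

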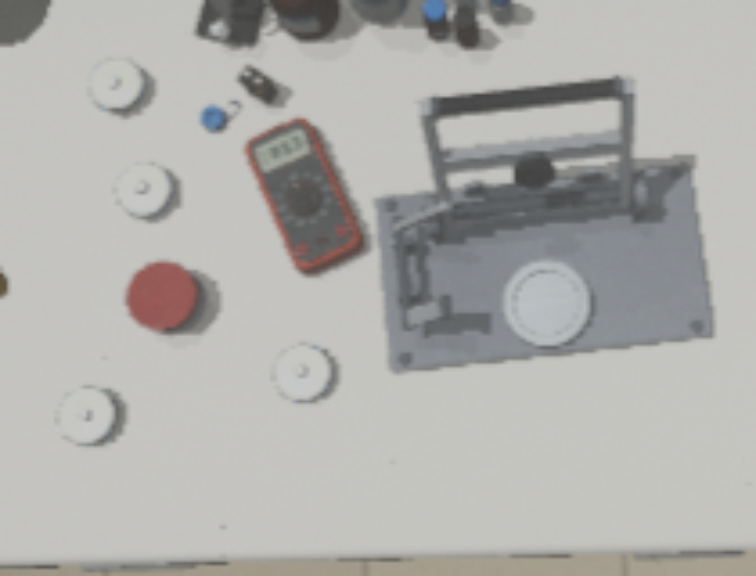

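The move was refused because every row needs all seven keys. Both views still show the arm parked, the press at about (150,390) in the side crop, and the discs undisturbed. I'll resend with full rows.

```bash
python3 -m crank '[{"x":4,"y":-24,"z":50,"rx":0,"ry":0,"rz":0,"grip":-1},{"x":4,"y":-24,"z":50,"rx":0,"ry":0,"rz":0,"grip":-1},{"x":4,"y":-24,"z":50,"rx":0,"ry":0,"rz":0,"grip":-1},{"x":4,"y":-24,"z":50,"rx":0,"ry":0,"rz":0,"grip":-1},{"x":4,"y":-24,"z":50,"rx":0,"ry":0,"rz":0,"grip":-1},{"x":4,"y":-24,"z":50,"rx":0,"ry":0,"rz":0,"grip":-1},{"x":4,"y":-24,"z":50,"rx":0,"ry":0,"rz":0,"grip":-1},{"x":4,"y":-24,"z":52,"rx":0,"ry":0,"rz":0,"grip":-1},{"x":0,"y":0,"z":0,"rx":9,"ry":0,"rz":0,"grip":-0.6},{"x":0,"y":0,"z":0,"rx":9,"ry":0,"rz":0,"grip":-0.6},{"x":0,"y":0,"z":0,"rx":9,"ry":0,"rz":0,"grip":-0.6},{"x":0,"y":0,"z":0,"rx":9,"ry":0,"rz":0,"grip":-0.6}]' 25; python3 -m crank '[{"x":0,"y":0,"z":0,"rx":9,"ry":0,"rz":0,"grip":-0.6},{"x":0,"y":0,"z":0,"rx":9,"ry":0,"rz":0,"grip":-0.6},{"x":0,"y":0,"z":0,"rx":9,"ry":0,"rz":0,"grip":-0.6},{"x":0,"y":0,"z":0,"rx":9,"ry":0,"rz":0,"grip":-0.6},{"x":0,"y":0,"z":0,"rx":0,"ry":0,"rz":0,"grip":-0.6}]'
python3 - <<'E'
from h import *
print(telemetry.get_state()["joint_positions"])
plan(np.array([.467,.2335,.1]),down(np.radians(5.2)))
for n in ("side","top"):
    p,d=imaging.camera(n); np.savez(f"pics/{n}2.npz",p=p,d=d)
    if n=="side": cv2.imwrite("pics/side2.png",cv2.resize(p[80:300,200:450,::-1],None,fx=3,fy=2.7))
    else: cv2.imwrite("pics/top2.png",cv2.resize(p[130:290,100:310,::-1],None,fx=3.6,fy=3.6))
E
```

```text
time: 1.7
tcp_pos: [0.4667, 0.2334, 0.221]
tcp_rot: [-1.863, 1.57, -2.724]
force: [-0.1, 0.0, -0.4]
finger_gap: 0.8
time: 2.33
tcp_pos: [0.4667, 0.2335, 0.2211]
tcp_rot: [-1.178, 1.57, -2.661]
force: [-0.2, -0.2, -0.1]
finger_gap: 0.797
[ 4.63980691e-01  2.70901646e-01 -2.08770276e-01  1.09160624e+00
 -8.10377495e-06  1.94656844e+00]
t 2.325 now [0.4667 0.2335 0.2211] axes [[-0.0, 0.996, 0.088], [-0.0, 0.088, -0.996], [-1.0, -0.0, 0.0]] gap 0.797 F [-0.2  -0.22 -0.08]
turn deg (tool) [-0.15  0.01  0.03] shift in current tool mm [121.1   0.4   0. ] shift in target tool mm [1.211e+02 3.000e-01 1.000e-01]
```

View pics/side2.png

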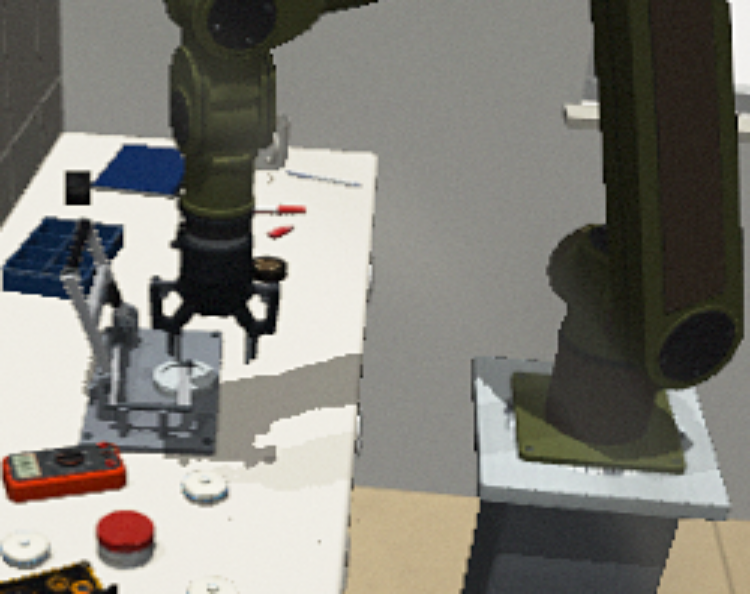

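View pics/top2.png

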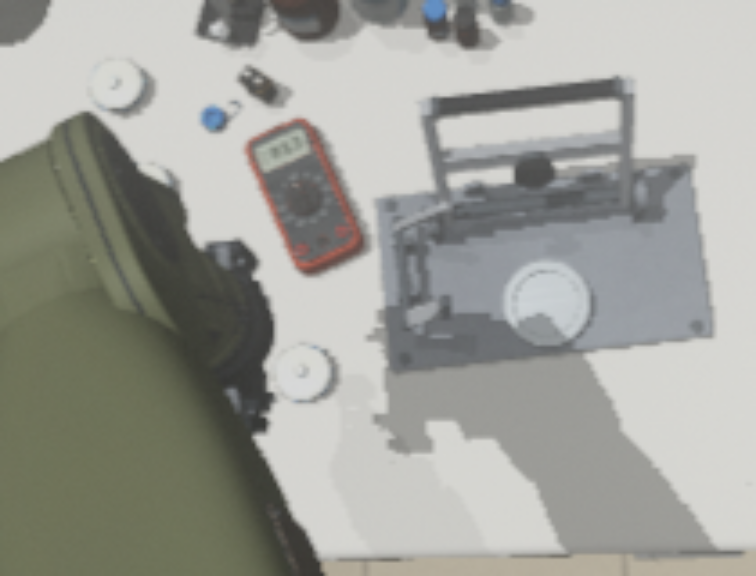

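Side crop: the open gripper hangs above, with fingertips at about (178,360) and (252,358). The top view shows the cassette still free at (303,372). I'll use the fingers to check the side camera's bias.

Run:
```python
from h import *
s,p,r=pose()
for n in ("side","top"):
    a=np.load(f"pics/{n}2.npz");W=cloud(n,a["d"]);w=W.reshape(-1,3)
    m=(abs(w[:,0]-.467)<.1)&(abs(w[:,1]-.2335)<.06)&(w[:,2]>.15)&(w[:,2]<.30)
    l=r.inv().apply(w[m]-p)*1e3
    for lo in range(-60,40,8):
        k=(l[:,0]>=lo)&(l[:,0]<lo+8)
        if k.sum()>2:
            q=l[k];A=q[q[:,1]<0];B=q[q[:,1]>0]
            f=lambda Q: (len(Q),Q[:,1:].min(0).round(1).tolist(),Q[:,1:].max(0).round(1).tolist()) if len(Q) else None
            print(n,lo,f(A),f(B))
```

```text
side -60 (38, [-61.1, -21.1], [-1.5, 16.7]) (37, [1.5, -23.2], [70.4, 10.5])
side -52 (25, [-61.4, -20.3], [-1.6, 16.1]) (24, [7.8, -22.5], [67.7, 12.9])
side -44 (35, [-62.0, -15.9], [-27.2, 13.0]) (28, [35.5, -17.2], [67.3, 7.8])
side -36 (18, [-59.0, -17.8], [-33.7, 6.7]) (22, [38.6, -16.4], [67.3, 1.8])
side -28 (11, [-46.6, -13.5], [-30.8, -4.5]) (9, [38.7, -14.6], [54.7, -7.6])
side -20 (10, [-44.1, -14.8], [-31.3, -3.4]) (9, [38.3, -14.0], [48.6, -3.3])
side -12 (9, [-44.4, -13.7], [-31.6, -4.8]) (9, [38.3, -14.4], [48.2, -7.6])
side -4 (11, [-41.8, -14.0], [-31.9, -3.9]) (11, [38.1, -14.0], [51.1, -5.4])
side 4 (5, [-35.8, -14.1], [-32.2, -11.2]) (6, [37.7, -17.3], [47.9, -8.2])
top -60 (18, [-67.5, 1.9], [-26.9, 15.6]) (3, [54.3, 11.8], [57.8, 13.5])
top -52 (15, [-64.9, 4.2], [-24.1, 18.2]) (8, [36.7, -2.1], [63.7, 16.4])
top -44 (24, [-66.6, -4.3], [-39.0, 11.0]) (23, [44.5, -3.2], [62.9, 13.5])
top -36 (11, [-48.2, -7.8], [-37.7, 10.8]) (5, [42.2, 8.4], [53.7, 13.3])
top -20 (3, [-41.4, 8.9], [-36.3, 9.7]) (1, [39.4, 12.4], [39.4, 12.4])
top -12 (3, [-48.5, 2.3], [-35.7, 10.6]) None
top -4 (6, [-48.3, 3.1], [-35.6, 12.3]) (1, [38.7, 12.2], [38.7, 12.2])
top 4 None (3, [34.5, 8.2], [46.0, 12.7])
```

Cameras agree to within a few mm. The fingers show the side view reading about +3 mm in x and y, while the top view is nearly unbiased. Descending to the cassette.

```bash
python3 -m crank '[{"x":50,"y":0,"z":-1,"rx":0,"ry":0,"rz":0,"grip":-0.6},{"x":50,"y":0,"z":0,"rx":0,"ry":0,"rz":0,"grip":-0.6},{"x":40,"y":0,"z":0,"rx":0,"ry":0,"rz":0,"grip":-0.6},{"x":26,"y":0,"z":0,"rx":0,"ry":0,"rz":0,"grip":-0.6},{"x":14,"y":0,"z":0,"rx":0,"ry":0,"rz":0,"grip":-0.6},{"x":10,"y":0,"z":0,"rx":0,"ry":0,"rz":0,"grip":-0.6},{"x":0,"y":0,"z":0,"rx":0,"ry":0,"rz":0,"grip":-0.6}]' 25
python3 - <<'E'
from h import *
p,d=imaging.camera("side"); np.savez("pics/side3.npz",p=p,d=d)
cv2.imwrite("pics/side3.png",cv2.resize(p[180:290,200:330,::-1],None,fx=6,fy=5.4,interpolation=cv2.INTER_CUBIC))
E
```

```text
time: 3.3
tcp_pos: [0.4668, 0.2346, 0.0313]
tcp_rot: [-1.155, 1.571, -2.639]
force: [-0.2, 0.3, -0.7]
finger_gap: 0.796
```

View pics/side3.png

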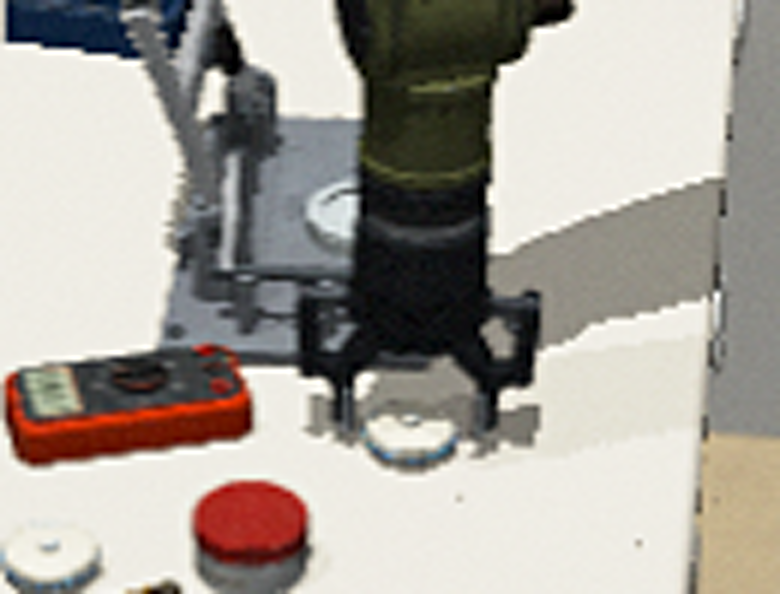

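The fingers straddle the cassette cleanly: pads at (343,410) and (488,410), disc at (412,435). The tips sit about 10 mm ahead of the TCP at this opening, so I'll drop 6 mm and close.

```bash
python3 -m crank '[{"x":6,"y":0,"z":0,"rx":0,"ry":0,"rz":0,"grip":-0.6},{"x":0,"y":0,"z":0,"rx":0,"ry":0,"rz":0,"grip":-0.3},{"x":0,"y":0,"z":0,"rx":0,"ry":0,"rz":0,"grip":0.2},{"x":0,"y":0,"z":0,"rx":0,"ry":0,"rz":0,"grip":0.2},{"x":0,"y":0,"z":0,"rx":0,"ry":0,"rz":0,"grip":0.2}]' 25;  python3 -m crank '[{"x":-20,"y":0,"z":0,"rx":0,"ry":0,"rz":0,"grip":0.2},{"x":-40,"y":0,"z":0,"rx":0,"ry":0,"rz":0,"grip":0.2},{"x":-40,"y":0,"z":0,"rx":0,"ry":0,"rz":0,"grip":0.2},{"x":0,"y":0,"z":0,"rx":0,"ry":0,"rz":0,"grip":0.2}]'
python3 - <<'E'
from h import *
p,d=imaging.camera("side"); np.savez("pics/side4.npz",p=p,d=d)
cv2.imwrite("pics/side4.png",cv2.resize(p[180:290,200:330,::-1],None,fx=6,fy=5.4,interpolation=cv2.INTER_CUBIC))
E
```

```text
time: 3.98
tcp_pos: [0.4668, 0.2347, 0.0257]
tcp_rot: [2.064, 1.57, 0.58]
force: [-2.0, -1.2, 5.2]
finger_gap: 0.578
time: 4.47
tcp_pos: [0.4692, 0.2358, 0.1283]
tcp_rot: [1.939, 1.564, 0.455]
force: [0.0, -0.3, -0.3]
finger_gap: 0.585
```

View pics/side4.png

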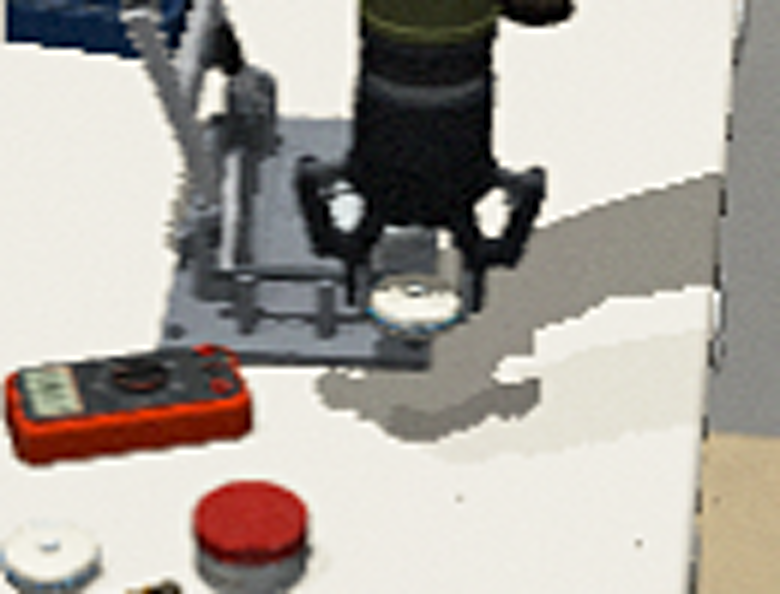

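The cassette is held level at (412,305). I'll check where it sits in the gripper.

Run:
```python
from h import *
s,p,r=pose()
plan(np.array([.525,.0115,.13]),down(np.radians(5.2)))
pt,dt=imaging.camera("top"); np.savez("pics/top4.npz",p=pt,d=dt)
for n in ("side","top"):
    a=np.load(f"pics/{n}4.npz");W=cloud(n,a["d"]);w=W.reshape(-1,3);c=a["p"].reshape(-1,3)
    m=(abs(w[:,0]-.469)<.035)&(abs(w[:,1]-.2335)<.045)&(w[:,2]>.095)&(w[:,2]<.15)&(c.min(1)>130)
    print(n,m.sum(),cv2.minEnclosingCircle(w[m][:,:2].astype(np.float32)) if m.sum() else 0)
    if m.sum():
        l=r.inv().apply(w[m]-p)*1e3; print(l.min(0),l.max(0),np.median(l,0))
cv2.imwrite("pics/top4.png",cv2.resize(pt[130:290,100:310,::-1],None,fx=3.6,fy=3.6))
```

```text
t 4.525 now [0.4679 0.2352 0.1265] axes [[0.003, 0.996, 0.086], [0.002, 0.086, -0.996], [-1.0, 0.003, -0.001]] gap 0.584 F [-1.02 -0.97 -0.28]
turn deg (tool) [-0.26 -0.07 -0.19] shift in current tool mm [ -3.7  37.6 227.7] shift in target tool mm [ -3.5  36.6 227.9]
side 83 ((0.4691103994846344, 0.24913427233695984), 0.024043165147304535)
[ -5.4208679  -21.24615567 -33.53399411] [11.51025923 25.30032715  5.50494552] [  3.67374341   2.48000866 -15.77401558]
top 40 ((0.46101534366607666, 0.21801245212554932), 0.02459528297185898)
[ -3.27520681 -32.57439447  10.02121863] [13.09713437 15.83299351 25.91237845] [ 5.08729769 -9.12894387 19.24789546]
```

View pics/top4.png

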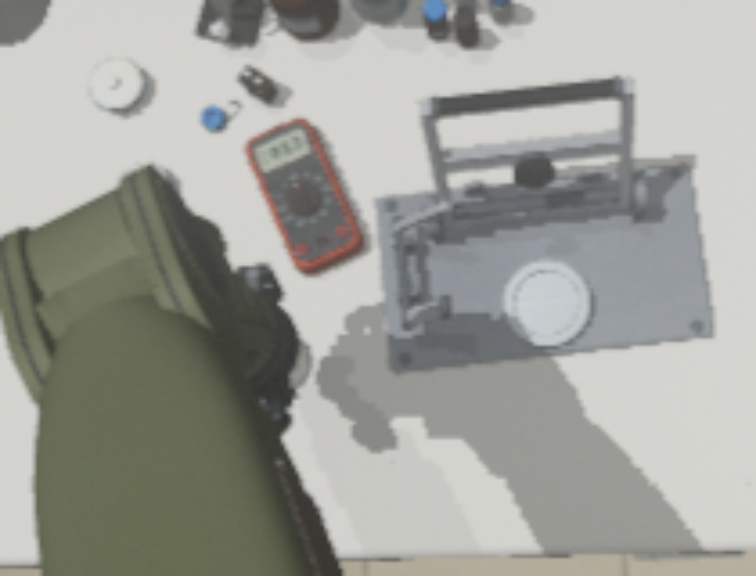

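```bash
python3 -m crank '[{"x":-30,"y":0,"z":0,"rx":0,"ry":0,"rz":0,"grip":0.2},{"x":-24,"y":0,"z":10,"rx":0,"ry":0,"rz":0,"grip":0.2},{"x":0,"y":6,"z":37,"rx":0,"ry":0,"rz":0,"grip":0.2},{"x":0,"y":7,"z":45,"rx":0,"ry":0,"rz":0,"grip":0.2},{"x":0,"y":7,"z":45,"rx":0,"ry":0,"rz":0,"grip":0.2},{"x":0,"y":7,"z":45,"rx":0,"ry":0,"rz":0,"grip":0.2},{"x":0,"y":7,"z":30,"rx":0,"ry":0,"rz":0,"grip":0.2},{"x":0,"y":3,"z":15,"rx":0,"ry":0,"rz":0,"grip":0.2},{"x":0,"y":0,"z":0,"rx":0,"ry":0,"rz":0,"grip":0.2}]'
python3 - <<'E'
from h import *
plan(np.array([.5255,.012,.07]),down(np.radians(5.2)))
E
```

```text
time: 5.7
tcp_pos: [0.5226, 0.0113, 0.1782]
tcp_rot: [-1.852, 1.569, 2.946]
force: [0.1, -0.2, 0.2]
finger_gap: 0.579
t 5.7 now [0.5226 0.0113 0.1782] axes [[-0.002, 0.996, 0.085], [0.0, 0.085, -0.996], [-1.0, -0.002, -0.001]] gap 0.579 F [ 0.05 -0.16  0.19]
turn deg (tool) [-0.33 -0.04  0.12] shift in current tool mm [108.2   3.1  -0.4] shift in target tool mm [108.2   2.9  -0.4]
```

```bash
python3 -m crank '[{"x":30,"y":2.8,"z":0,"rx":0,"ry":0,"rz":0,"grip":0.2},{"x":40,"y":0,"z":-0.5,"rx":0,"ry":0,"rz":0,"grip":0.2},{"x":26,"y":0,"z":0,"rx":0,"ry":0,"rz":0,"grip":0.2},{"x":14,"y":0,"z":0,"rx":0,"ry":0,"rz":0,"grip":0.2},{"x":4,"y":0,"z":0,"rx":0,"ry":0,"rz":0,"grip":0.2},{"x":0,"y":0,"z":0,"rx":0,"ry":0,"rz":0,"grip":0.2}]'
python3 - <<'E'
from h import *
plan(np.array([.5255,.012,.052]),down(np.radians(5.2)))
for n in ("side","top"):
    p,d=imaging.camera(n); np.savez(f"pics/{n}5.npz",p=p,d=d)
    if n=="side": cv2.imwrite("pics/side5.png",cv2.resize(p[170:260,210:300,::-1],None,fx=6.6,fy=6.6,interpolation=cv2.INTER_CUBIC))
    else: cv2.imwrite("pics/top5.png",cv2.resize(p[150:270,180:310,::-1],None,fx=5,fy=5,interpolation=cv2.INTER_CUBIC))
E
```

```text
time: 6.45
tcp_pos: [0.5264, 0.0128, 0.0658]
tcp_rot: [1.666, 1.57, 0.183]
force: [0.7, 0.8, -0.4]
finger_gap: 0.582
t 6.45 now [0.5264 0.0128 0.0658] axes [[0.001, 0.996, 0.087], [0.0, 0.087, -0.996], [-1.0, 0.001, -0.0]] gap 0.582 F [ 0.7   0.82 -0.36]
turn deg (tool) [-0.22 -0.   -0.05] shift in current tool mm [13.8 -0.9  0.7] shift in target tool mm [13.8 -0.9  0.7]
```

View pics/side5.png

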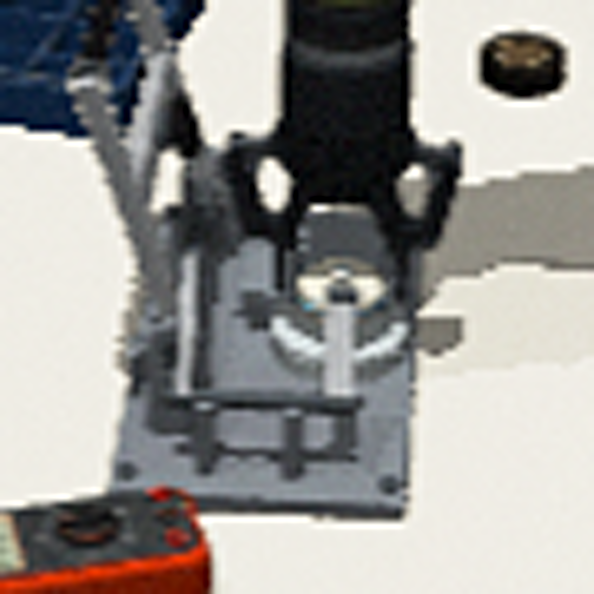

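View pics/top5.png

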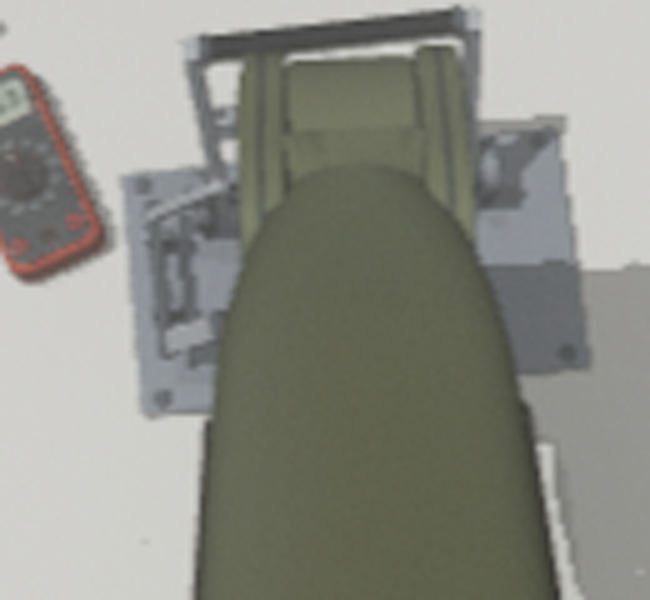

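Run:
```python
from h import *
s,p,r=pose()
zt=p[2]-.0257+.022
# fit: project cassette top rim circle for offsets, overlay
im=np.load("pics/side5.npz")["p"][:,:,::-1]
big=cv2.resize(im[170:260,210:300],None,fx=6.6,fy=6.6,interpolation=cv2.INTER_CUBIC)
t=np.linspace(0,2*np.pi,60)
def draw(c,R,z,col):
    q=proj("side",np.c_[c[0]+R*np.cos(t),c[1]+R*np.sin(t),z+0*t])
    q=(q-[210,170]+.5)*6.6
    cv2.polylines(big,[q.astype(np.int32)],True,col,1)
draw((.5297,.0166),.030,.031,(0,0,255)); draw((.5297,.0166),.040,.031,(0,0,255))
draw((.5297,.0166),.027,zt,(0,255,0))
cv2.imwrite("pics/ov5.png",big)
```

```text
(no output)
```

View pics/ov5.png

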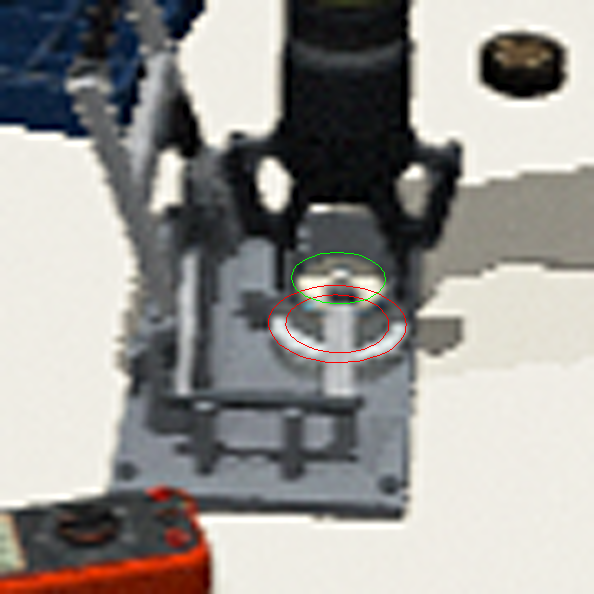

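The cassette is centred left-right over the ring (both near column 341). It sits perhaps 1 mm toward the camera in y. I'll nudge by 1 mm, lower and watch the force.

```bash
python3 -m crank '[{"x":4,"y":-0.5,"z":1,"rx":0,"ry":0,"rz":0,"grip":0.2},{"x":4,"y":0,"z":0,"rx":0,"ry":0,"rz":0,"grip":0.2},{"x":3,"y":0,"z":0,"rx":0,"ry":0,"rz":0,"grip":0.2},{"x":0,"y":0,"z":0,"rx":0,"ry":0,"rz":0,"grip":0.2}]'; python3 -m crank '[{"x":2,"y":0,"z":0,"rx":0,"ry":0,"rz":0,"grip":0.2},{"x":0,"y":0,"z":0,"rx":0,"ry":0,"rz":0,"grip":0.2}]'
python3 - <<'E'
from h import *
plan(np.array([.5255,.012,.052]),down(np.radians(5.2)))
p,d=imaging.camera("side")
cv2.imwrite("pics/side6.png",cv2.resize(p[170:260,210:300,::-1],None,fx=6.6,fy=6.6,interpolation=cv2.INTER_CUBIC))
E
```

```text
time: 7.05
tcp_pos: [0.5252, 0.0113, 0.0539]
tcp_rot: [-1.676, 1.57, 3.122]
force: [1.2, 0.3, -0.7]
finger_gap: 0.583
time: 7.3
tcp_pos: [0.5254, 0.0113, 0.0522]
tcp_rot: [-1.66, 1.571, 3.139]
force: [-0.1, 0.4, -0.8]
finger_gap: 0.585
t 7.3 now [0.5254 0.0113 0.0522] axes [[-0.0, 0.996, 0.086], [0.0, 0.086, -0.996], [-1.0, -0.0, -0.0]] gap 0.585 F [-0.1   0.39 -0.84]
turn deg (tool) [-0.25 -0.    0.01] shift in current tool mm [ 0.2  0.1 -0.6] shift in target tool mm [ 0.2  0.1 -0.6]
```

View pics/side6.png

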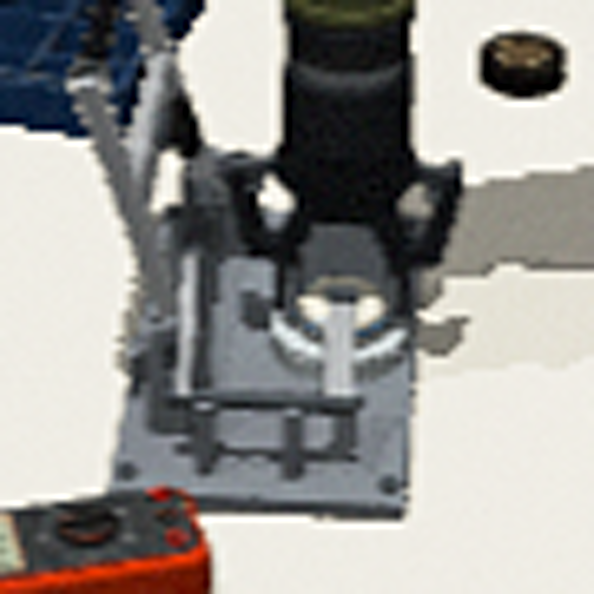

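No contact force with the underside about 4 mm below the rim, so it is inside the bore; the image shows the disc within the ring at (340,310). Touch down and release.

```bash
python3 -m crank '[{"x":1,"y":0,"z":0,"rx":0,"ry":0,"rz":0,"grip":0.2},{"x":0,"y":0,"z":0,"rx":0,"ry":0,"rz":0,"grip":-0.2},{"x":0,"y":0,"z":0,"rx":0,"ry":0,"rz":0,"grip":-0.4},{"x":0,"y":0,"z":0,"rx":0,"ry":0,"rz":0,"grip":-0.5},{"x":0,"y":0,"z":0,"rx":0,"ry":0,"rz":0,"grip":-0.5}]';python3 -m crank '[{"x":-15,"y":0,"z":0,"rx":0,"ry":0,"rz":0,"grip":-0.5},{"x":-40,"y":0,"z":0,"rx":0,"ry":0,"rz":0,"grip":-0.5},{"x":-50,"y":0,"z":0,"rx":0,"ry":0,"rz":0,"grip":-0.5},{"x":-20,"y":0,"z":0,"rx":0,"ry":0,"rz":0,"grip":0.5},{"x":0,"y":0,"z":0,"rx":0,"ry":0,"rz":0,"grip":1},{"x":0,"y":0,"z":0,"rx":0,"ry":0,"rz":0,"grip":1},{"x":0,"y":0,"z":0,"rx":0,"ry":0,"rz":0,"grip":1}]'
python3 - <<'E'
from h import *
p,d=imaging.camera("side");np.savez("pics/side7.npz",p=p,d=d)
cv2.imwrite("pics/side7.png",cv2.resize(p[130:260,190:320,::-1],None,fx=4.6,fy=4.6,interpolation=cv2.INTER_CUBIC))
E
```

```text
time: 7.98
tcp_pos: [0.5255, 0.0113, 0.0513]
tcp_rot: [-1.531, 1.571, -3.015]
force: [1.3, 0.3, -0.3]
finger_gap: 0.748
time: 8.85
tcp_pos: [0.5244, 0.0113, 0.175]
tcp_rot: [-1.648, 1.568, -3.133]
force: [-0.1, 0.2, 0.3]
finger_gap: -0.002
```

View pics/side7.png

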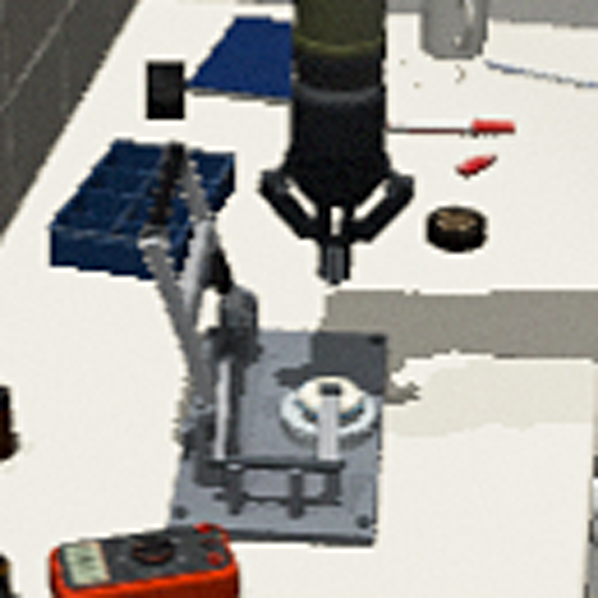

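The cassette sits level in the nest (disc at (330,400) within the ring), released. Next is the catch: I'll compute the approach to the nest side of the tab.

```bash
cat >> h.py <<'E'
YAW=np.radians(5.2); O=np.array([.6101,.0197,0])
RP=Ro.from_euler("z",YAW)
def W_(p): return O+RP.apply(p)
def P_(w): return RP.inv().apply(np.asarray(w)-O)
E
python3 - <<'E'
from h import *
s,p,r=pose(); print(P_(p))
plan(W_([-.090,.050,.114]),down(YAW))
# tab from the side0 and top0 cloud, press frame
for n in ("top","side"):
    w=P_(cloud(n,np.load(f"pics/{n}0.npz")["d"]).reshape(-1,3))
    m=(w[:,0]>-.12)&(w[:,0]<-.0)&(w[:,1]>.06)&(w[:,1]<.15)&(w[:,2]>.075)&(w[:,2]<.13)
    print(n); print(w[m][np.argsort(w[m][:,0])].round(3)[:40])
E
```

```text
[-0.08598708 -0.00059414  0.17501296]
t 8.9 now [0.5245 0.0113 0.175 ] axes [[-0.003, 0.996, 0.086], [-0.0, 0.086, -0.996], [-1.0, -0.003, -0.0]] gap -0.001 F [-0.2  -0.67  0.37]
turn deg (tool) [-0.25 -0.01  0.16] shift in current tool mm [ 61.   -4.1 -50.6] shift in target tool mm [ 61.   -4.  -50.6]
top
[[-0.1    0.083  0.105]
 [-0.1    0.089  0.11 ]
 [-0.1    0.086  0.107]
 [-0.098  0.085  0.117]
 [-0.098  0.092  0.1  ]
 [-0.098  0.103  0.085]
 [-0.098  0.082  0.113]
 [-0.098  0.096  0.098]
 [-0.097  0.109  0.083]
 [-0.097  0.107  0.08 ]
 [-0.097  0.099  0.097]
 [-0.097  0.088  0.11 ]
 [-0.096  0.102  0.095]
 [-0.096  0.092  0.107]
 [-0.096  0.113  0.078]
 [-0.095  0.116  0.075]
 [-0.095  0.095  0.103]
 [-0.095  0.085  0.115]
 [-0.095  0.106  0.085]
 [-0.095  0.082  0.11 ]
 [-0.094  0.088  0.112]
 [-0.094  0.109  0.081]
 [-0.094  0.099  0.094]
 [-0.093  0.102  0.093]
 [-0.093  0.091  0.106]
 [-0.093  0.113  0.076]
 [-0.092  0.116  0.077]
 [-0.092  0.095  0.102]
 [-0.092  0.105  0.088]
 [-0.092  0.085  0.114]
 [-0.091  0.082  0.109]
 [-0.091  0.109  0.085]
 [-0.091  0.098  0.098]

[... 434 characters left out ...]
93]
 [-0.09   0.099  0.08 ]
 [-0.09   0.099  0.093]
 [-0.09   0.102  0.104]
 [-0.089  0.095  0.095]
 [-0.089  0.093  0.102]
 [-0.089  0.094  0.107]
 [-0.089  0.093  0.115]
 [-0.089  0.088  0.108]
 [-0.088  0.12   0.077]
 [-0.087  0.116  0.079]
 [-0.087  0.111  0.079]
 [-0.087  0.11   0.083]
 [-0.087  0.105  0.084]
 [-0.087  0.107  0.09 ]
 [-0.086  0.099  0.088]
 [-0.086  0.101  0.103]
 [-0.086  0.096  0.091]
 [-0.086  0.098  0.096]
 [-0.086  0.095  0.103]
 [-0.085  0.09   0.104]
 [-0.085  0.091  0.109]
 [-0.085  0.091  0.114]
 [-0.084  0.116  0.082]
 [-0.083  0.111  0.084]
 [-0.083  0.106  0.085]
 [-0.083  0.107  0.098]
 [-0.083  0.103  0.091]
 [-0.083  0.098  0.083]
 [-0.083  0.102  0.099]]
```

The catch geometry matches the press frame. Descend and push.

```bash
python3 -m crank '[{"x":0,"y":-4,"z":-40,"rx":0,"ry":0,"rz":0,"grip":1},{"x":30,"y":0,"z":-10,"rx":0,"ry":0,"rz":0,"grip":1},{"x":31,"y":0,"z":0,"rx":0,"ry":0,"rz":0,"grip":1},{"x":0,"y":0,"z":0,"rx":0,"ry":0,"rz":0,"grip":1}]'; python3 -m crank '[{"x":0,"y":0,"z":-12,"rx":0,"ry":0,"rz":0,"grip":1},{"x":0,"y":0,"z":-10,"rx":0,"ry":0,"rz":0,"grip":1},{"x":0,"y":0,"z":-10,"rx":0,"ry":0,"rz":0,"grip":1},{"x":0,"y":0,"z":-10,"rx":0,"ry":0,"rz":0,"grip":1},{"x":0,"y":0,"z":-10,"rx":0,"ry":0,"rz":0,"grip":1},{"x":0,"y":0,"z":-10,"rx":0,"ry":0,"rz":0,"grip":1},{"x":0,"y":0,"z":-10,"rx":0,"ry":0,"rz":0,"grip":1}]'
python3 - <<'E'
from h import *
s,p,r=pose(); print(P_(p))
p,d=imaging.camera("side");np.savez("pics/side8.npz",p=p,d=d)
cv2.imwrite("pics/side8.png",cv2.resize(p[130:260,190:320,::-1],None,fx=4.6,fy=4.6,interpolation=cv2.INTER_CUBIC))
E
```

```text
time: 9.4
tcp_pos: [0.5143, 0.0607, 0.1125]
tcp_rot: [-1.536, 1.564, -3.02]
force: [0.2, -0.3, 0.4]
finger_gap: 0.002
time: 10.28
tcp_pos: [0.5107, 0.1331, 0.1151]
tcp_rot: [-0.768, 1.57, -2.253]
force: [-0.1, -2.2, -0.9]
finger_gap: 0.003
[-0.08866911  0.12190932  0.11509201]
```

View pics/side8.png

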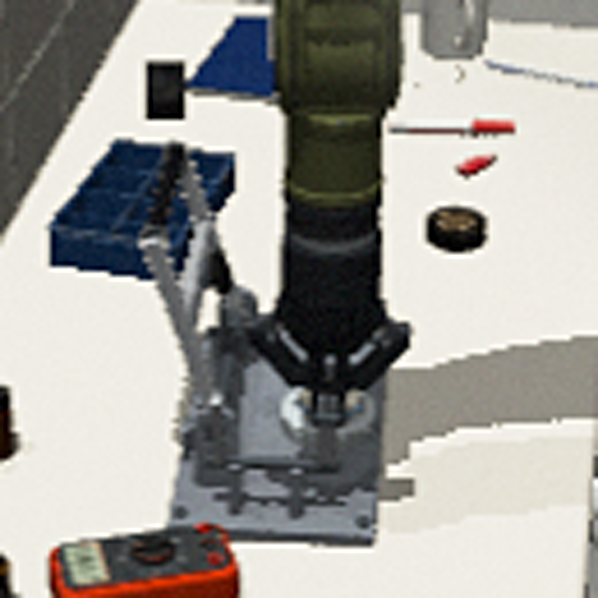

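The tab is being pushed over in front of the fingers (329,410), with about 2 N of reaction. Continuing to the stop.

```bash
python3 -m crank '[{"x":0,"y":0,"z":-8,"rx":0,"ry":0,"rz":0,"grip":1},{"x":0,"y":0,"z":-7,"rx":0,"ry":0,"rz":0,"grip":1},{"x":0,"y":0,"z":-3,"rx":0,"ry":0,"rz":0,"grip":1},{"x":0,"y":0,"z":0,"rx":0,"ry":0,"rz":0,"grip":1}]'; python3 -m crank '[{"x":0,"y":0,"z":-3,"rx":0,"ry":0,"rz":0,"grip":1},{"x":0,"y":0,"z":0,"rx":0,"ry":0,"rz":0,"grip":1}]'
python3 - <<'E'
from h import *
s,p,r=pose(); print(P_(p))
E
```

```text
time: 10.82
tcp_pos: [0.5094, 0.1504, 0.1153]
tcp_rot: [-0.021, 1.57, -1.506]
force: [-0.1, -2.4, -0.7]
finger_gap: -0.0
time: 11.08
tcp_pos: [0.5094, 0.151, 0.1153]
tcp_rot: [0.047, 1.565, -1.438]
force: [2.1, -9.1, 0.6]
finger_gap: 0.002
[-0.08837752  0.1398731   0.1152719 ]
```

At the stop: 9 N at press y 0.140, so the leading face is at about 0.151. Retreat, rise and look.

```bash
python3 -m crank '[{"x":0,"y":0,"z":15,"rx":0,"ry":0,"rz":0,"grip":1},{"x":-20,"y":0,"z":25,"rx":0,"ry":0,"rz":0,"grip":1},{"x":-50,"y":0,"z":30,"rx":0,"ry":0,"rz":0,"grip":1},{"x":-55,"y":0,"z":30,"rx":0,"ry":0,"rz":0,"grip":1},{"x":-45,"y":0,"z":20,"rx":0,"ry":0,"rz":0,"grip":-0.2},{"x":-20,"y":0,"z":10,"rx":0,"ry":0,"rz":0,"grip":-0.2},{"x":0,"y":0,"z":0,"rx":0,"ry":0,"rz":0,"grip":-0.2}]'
python3 - <<'E'
from h import *
s,p,r=pose(); print(P_(p))
plan(W_([.0488,0,.305]),down(YAW))
p,d=imaging.camera("side");np.savez("pics/side9.npz",p=p,d=d)
cv2.imwrite("pics/side9.png",cv2.resize(p[130:260,190:320,::-1],None,fx=4.6,fy=4.6,interpolation=cv2.INTER_CUBIC))
E
```

```text
time: 11.95
tcp_pos: [0.5216, 0.0235, 0.3069]
tcp_rot: [1.84, 1.566, 0.354]
force: [0.3, 0.5, -0.3]
finger_gap: 0.596
[-0.08784187  0.01176797  0.30693944]
t 11.95 now [0.5216 0.0235 0.3069] axes [[0.004, 0.996, 0.085], [0.002, 0.085, -0.996], [-1.0, 0.005, -0.001]] gap 0.596 F [ 0.3   0.55 -0.26]
turn deg (tool) [-0.35 -0.07 -0.26] shift in current tool mm [  2.5 136.7  10.9] shift in target tool mm [  1.9 136.6  11.8]
```

View pics/side9.png

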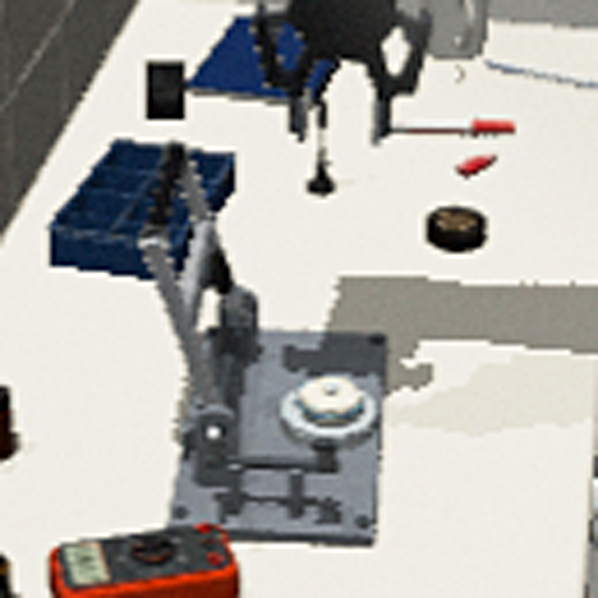

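The catch is flipped (tab now leans outward, at about (325,462)) and the cassette is still flat in the nest at (332,398). Now over the bar.

```bash
python3 -m crank '[{"x":0,"y":35,"z":6,"rx":0,"ry":0,"rz":0,"grip":-0.2},{"x":0,"y":45,"z":6,"rx":0,"ry":0,"rz":0,"grip":-0.2},{"x":0,"y":40,"z":0,"rx":0,"ry":0,"rz":0,"grip":-0.2},{"x":0,"y":16,"z":0,"rx":0,"ry":0,"rz":0,"grip":-0.2},{"x":0,"y":0,"z":0,"rx":0,"ry":0,"rz":0,"grip":-0.2}]'
python3 - <<'E'
from h import *
s,p,r=pose(); print(P_(p),s["joint_positions"])
plan(W_([.0488,0,.229]),down(YAW))
p,d=imaging.camera("side");np.savez("pics/side10.npz",p=p,d=d)
cv2.imwrite("pics/side10.png",cv2.resize(p[100:230,170:300,::-1],None,fx=4.6,fy=4.6,interpolation=cv2.INTER_CUBIC))
E
```

```text
time: 12.62
tcp_pos: [0.657, 0.0246, 0.302]
tcp_rot: [-1.806, 1.566, 2.993]
force: [-0.8, -0.5, -0.2]
finger_gap: 0.593
[0.04711445 0.00066441 0.30203981] [3.71095507e-02 4.93378283e-01 3.46780222e-01 1.42850179e+00
 8.07360242e-04 1.52058101e+00]
t 12.625 now [0.657  0.0246 0.302 ] axes [[-0.004, 0.996, 0.087], [0.001, 0.087, -0.996], [-1.0, -0.004, -0.001]] gap 0.593 F [-0.83 -0.51 -0.24]
turn deg (tool) [-0.2  -0.06  0.24] shift in current tool mm [73.   2.   0.7] shift in target tool mm [73.   1.7  0.7]
```

View pics/side10.png

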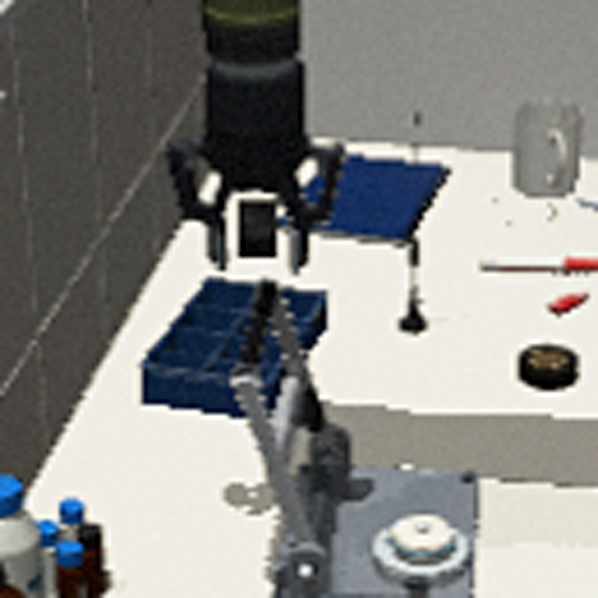

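The open fingers (217,255) and (298,262) straddle the bar, whose mid-length is near (257,325). Descend and close.

```bash
python3 -m crank '[{"x":30,"y":0,"z":0,"rx":0,"ry":0,"rz":0,"grip":-0.2},{"x":26,"y":0,"z":0,"rx":0,"ry":0,"rz":0,"grip":-0.2},{"x":16,"y":0,"z":0,"rx":0,"ry":0,"rz":0,"grip":-0.2},{"x":3,"y":0,"z":0,"rx":0,"ry":0,"rz":0,"grip":-0.2}]'; python3 -m crank '[{"x":0,"y":0,"z":0,"rx":0,"ry":0,"rz":0,"grip":0.2},{"x":0,"y":0,"z":0,"rx":0,"ry":0,"rz":0,"grip":0.6},{"x":0,"y":0,"z":0,"rx":0,"ry":0,"rz":0,"grip":0.8},{"x":0,"y":0,"z":0,"rx":0,"ry":0,"rz":0,"grip":1},{"x":0,"y":0,"z":0,"rx":0,"ry":0,"rz":0,"grip":1}]' 50
python3 - <<'E'
from h import *
s,p,r=pose(); print(P_(p),s["joint_positions"])
p,d=imaging.camera("side");np.savez("pics/side11.npz",p=p,d=d)
cv2.imwrite("pics/side11.png",cv2.resize(p[100:230,170:300,::-1],None,fx=4.6,fy=4.6,interpolation=cv2.INTER_CUBIC))
E
```

```text
time: 13.18
tcp_pos: [0.6546, 0.024, 0.2287]
tcp_rot: [-1.707, 1.567, 3.092]
force: [-0.5, 0.3, 0.1]
finger_gap: 0.6
time: 13.8
tcp_pos: [0.6582, 0.024, 0.2314]
tcp_rot: [1.584, 1.567, 0.099]
force: [2.4, 0.6, 3.9]
finger_gap: 0.168
[ 4.82568765e-02 -1.24055577e-04  2.31410852e-01] [3.62748025e-02 5.00238707e-01 1.76788740e-01 1.24391710e+00
 2.16524801e-04 1.52055906e+00]
```

View pics/side11.png

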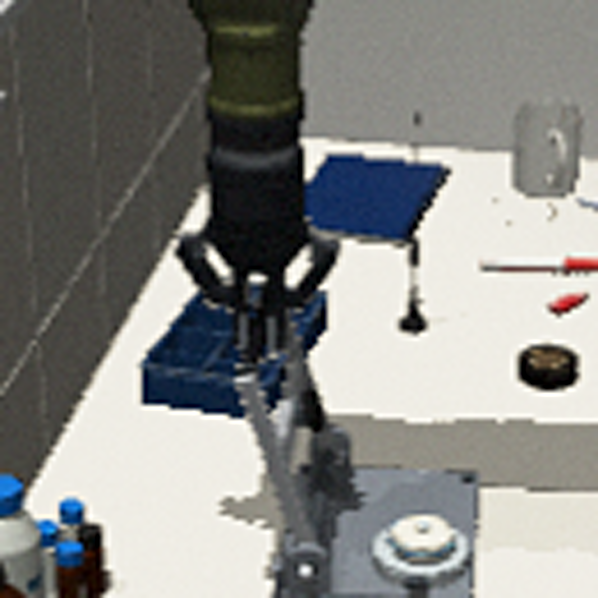

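The bar is gripped (opening about 14–16 mm) and seated at the grasp point. I'll compute the arc increments.

Run:
```python
import numpy as np
q=np.linspace(0,1.87,20)
x=165*np.sin(.3-q);z=70+165*np.cos(.3-q)
for i in range(19): print(i+1,q[i+1].round(2),"x",-(z[i+1]-z[i]).round(1),"y",(x[i+1]-x[i]).round(1), "abs",(x[i+1]).round(1),z[i+1].round(1))
```

```text
1 0.1 x -4.0 y -15.7 abs 33.0 231.7
2 0.2 x -2.5 y -16.0 abs 17.0 234.1
3 0.3 x -0.9 y -16.2 abs 0.8 235.0
4 0.39 x 0.7 y -16.2 abs -15.4 234.3
5 0.49 x 2.3 y -16.1 abs -31.5 232.0
6 0.59 x 3.9 y -15.8 abs -47.3 228.1
7 0.69 x 5.4 y -15.3 abs -62.6 222.7
8 0.79 x 6.9 y -14.7 abs -77.3 215.8
9 0.89 x 8.3 y -14.0 abs -91.2 207.5
10 0.98 x 9.6 y -13.1 abs -104.3 197.9
11 1.08 x 10.9 y -12.1 abs -116.3 187.0
12 1.18 x 12.0 y -10.9 abs -127.3 175.0
13 1.28 x 13.0 y -9.7 abs -137.0 162.0
14 1.38 x 13.9 y -8.4 abs -145.4 148.1
15 1.48 x 14.7 y -7.0 abs -152.3 133.4
16 1.57 x 15.3 y -5.5 abs -157.8 118.1
17 1.67 x 15.7 y -4.0 abs -161.8 102.4
18 1.77 x 16.1 y -2.4 abs -164.2 86.3
19 1.87 x 16.2 y -0.8 abs -165.0 70.1
```

```bash
python3 -m crank '[{"x":-4,"y":-15.7,"z":0,"rx":0,"ry":0,"rz":0,"grip":1},{"x":-2.5,"y":-16,"z":0,"rx":0,"ry":0,"rz":0,"grip":1},{"x":-0.9,"y":-16.2,"z":0,"rx":0,"ry":0,"rz":0,"grip":1},{"x":0,"y":0,"z":0,"rx":0,"ry":0,"rz":0,"grip":1}]' 70
python3 - <<'E'
from h import *
s,p,r=pose(); print(P_(p)*1e3,s["force"])
E
```

```text
time: 14.35
tcp_pos: [0.6085, 0.0194, 0.2384]
tcp_rot: [0.624, 1.57, -0.86]
force: [2.1, -0.6, 5.2]
finger_gap: 0.162
[-1.64379335e+00 -1.22446454e-01  2.38388821e+02] [ 2.07166549 -0.60217886  5.24093646]
```

On track, and past where the locked catch would have stopped it. Continuing.

```bash
python3 -m crank '[{"x":0.7,"y":-16.2,"z":0,"rx":0,"ry":0,"rz":0,"grip":1},{"x":2.3,"y":-16.1,"z":0,"rx":0,"ry":0,"rz":0,"grip":1},{"x":3.9,"y":-15.8,"z":0,"rx":0,"ry":0,"rz":0,"grip":1},{"x":5.4,"y":-15.3,"z":0,"rx":0,"ry":0,"rz":0,"grip":1},{"x":6.9,"y":-14.7,"z":0,"rx":0,"ry":0,"rz":0,"grip":1},{"x":8.3,"y":-14,"z":0,"rx":0,"ry":0,"rz":0,"grip":1},{"x":9.6,"y":-13.1,"z":0,"rx":0,"ry":0,"rz":0,"grip":1},{"x":10.9,"y":-12.1,"z":0,"rx":0,"ry":0,"rz":0,"grip":1},{"x":0,"y":0,"z":0,"rx":0,"ry":0,"rz":0,"grip":1}]'
python3 - <<'E'
from h import *
s,p,r=pose(); print(P_(p)*1e3,s["force"],np.degrees((r.inv()*down(YAW)).as_rotvec()))
p,d=imaging.camera("side");np.savez("pics/side12.npz",p=p,d=d)
cv2.imwrite("pics/side12.png",cv2.resize(p[120:250,190:320,::-1],None,fx=4.6,fy=4.6,interpolation=cv2.INTER_CUBIC))
E
```

```text
time: 15.48
tcp_pos: [0.4931, 0.0089, 0.1883]
tcp_rot: [0.219, 1.569, -1.265]
force: [4.6, -1.5, -1.5]
finger_gap: 0.157
[-1.17503309e+02 -1.83465426e-01  1.88327013e+02] [ 4.61223285 -1.53940591 -1.50504339] [-0.27532502  0.09069365 -0.02000233]
```

View pics/side12.png

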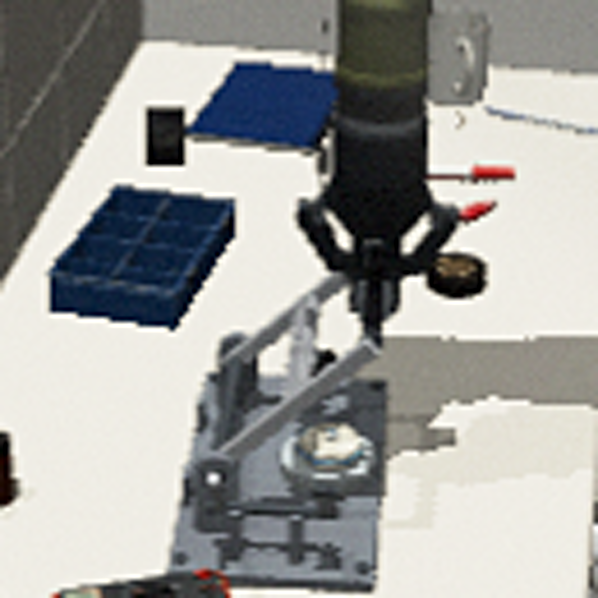

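The lever follows in the gripper, now about 1.08 rad, with the bar at (375,335) and the cassette still in the nest at (330,445). Continue down, with smaller steps at the end.

```bash
python3 -m crank '[{"x":12,"y":-10.9,"z":0,"rx":0,"ry":0,"rz":0,"grip":1},{"x":13,"y":-9.7,"z":0,"rx":0,"ry":0,"rz":0,"grip":1},{"x":13.9,"y":-8.4,"z":0,"rx":0,"ry":0,"rz":0,"grip":1},{"x":14.7,"y":-7,"z":0,"rx":0,"ry":0,"rz":0,"grip":1},{"x":15.3,"y":-5.5,"z":0,"rx":0,"ry":0,"rz":0,"grip":1},{"x":15.7,"y":-4,"z":0,"rx":0,"ry":0,"rz":0,"grip":1},{"x":0,"y":0,"z":0,"rx":0,"ry":0,"rz":0,"grip":1}]'
python3 - <<'E'
from h import *
s,p,r=pose(); print(P_(p)*1e3,s["force"])
E
python3 -m crank '[{"x":8,"y":-1.2,"z":0,"rx":0,"ry":0,"rz":0,"grip":1},{"x":8,"y":-1.2,"z":0,"rx":0,"ry":0,"rz":0,"grip":1},{"x":6,"y":-0.4,"z":0,"rx":0,"ry":0,"rz":0,"grip":1},{"x":4,"y":0,"z":0,"rx":0,"ry":0,"rz":0,"grip":1},{"x":0,"y":0,"z":0,"rx":0,"ry":0,"rz":0,"grip":1}]'
python3 - <<'E'
from h import *
s,p,r=pose(); print(P_(p)*1e3,s["force"])
E
```

```text
time: 16.4
tcp_pos: [0.4497, 0.0049, 0.1047]
tcp_rot: [1.017, 1.567, -0.468]
force: [4.8, -2.1, 2.3]
finger_gap: 0.164
[-161.09305959   -0.19976812  104.66500132] [ 4.80046076 -2.10408036  2.33155297]
time: 17.02
tcp_pos: [0.4469, 0.0047, 0.0794]
tcp_rot: [1.079, 1.566, -0.406]
force: [3.8, -3.2, 7.1]
finger_gap: 0.158
[-163.91135629   -0.18264759   79.42722308] [ 3.78057416 -3.23568026  7.0898646 ]
```

```bash
python3 -m crank '[{"x":2,"y":0,"z":0,"rx":0,"ry":0,"rz":0,"grip":1},{"x":2,"y":0,"z":0,"rx":0,"ry":0,"rz":0,"grip":1},{"x":0,"y":0,"z":0,"rx":0,"ry":0,"rz":0,"grip":1}]';python3 -m crank '[{"x":2,"y":0,"z":0,"rx":0,"ry":0,"rz":0,"grip":1},{"x":0,"y":0,"z":0,"rx":0,"ry":0,"rz":0,"grip":1}]'
```

```text
time: 17.4
tcp_pos: [0.4468, 0.0047, 0.0756]
tcp_rot: [1.075, 1.566, -0.41]
force: [3.6, -3.2, 7.9]
finger_gap: 0.163
time: 17.65
tcp_pos: [0.4467, 0.0047, 0.0737]
tcp_rot: [1.076, 1.566, -0.409]
force: [2.8, -3.3, 7.9]
finger_gap: 0.163
```

```bash
python3 -m crank '[{"x":2,"y":0,"z":0,"rx":0,"ry":0,"rz":0,"grip":1},{"x":0,"y":0,"z":0,"rx":0,"ry":0,"rz":0,"grip":1}]';python3 -m crank '[{"x":2,"y":0,"z":0,"rx":0,"ry":0,"rz":0,"grip":1},{"x":0,"y":0,"z":0,"rx":0,"ry":0,"rz":0,"grip":1}]'
python3 - <<'E'
from h import *
for n in ("side","top"):
    p,d=imaging.camera(n);np.savez(f"pics/{n}13.npz",p=p,d=d)
    if n=="side": cv2.imwrite("pics/side13.png",cv2.resize(p[140:250,210:320,::-1],None,fx=5.4,fy=5.4,interpolation=cv2.INTER_CUBIC))
E
```

```text
time: 17.9
tcp_pos: [0.4468, 0.0046, 0.0723]
tcp_rot: [1.098, 1.566, -0.387]
force: [0.9, -4.3, 14.8]
finger_gap: 0.161
time: 18.15
tcp_pos: [0.4468, 0.0047, 0.0711]
tcp_rot: [1.132, 1.565, -0.352]
force: [0.1, -3.1, 23.0]
finger_gap: 0.165
```

View pics/side13.png

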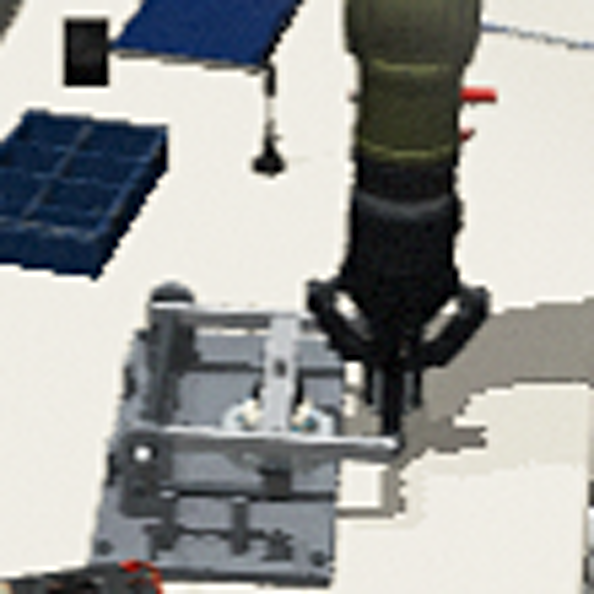

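The force rose to 23 N right at the expected stop height. The image shows the lever arms level, the beam and pad over the cassette at (275,420), and the bar in the jaws at (398,435). I'll check the arm's levelness numerically, plus the catch and bystanders.

```bash
python3 -m crank '[{"x":0,"y":0,"z":0,"rx":0,"ry":0,"rz":0,"grip":1},{"x":0,"y":0,"z":0,"rx":0,"ry":0,"rz":0,"grip":1},{"x":0,"y":0,"z":0,"rx":0,"ry":0,"rz":0,"grip":1}]'
python3 - <<'E'
from h import *
for n in ("side","top"):
    a=np.load(f"pics/{n}13.npz");w0=cloud(n,a["d"]).reshape(-1,3)-([.0035,.003,0] if n=="side" else [0,-.001,0]);w=P_(w0)
    for lo in range(-165,-15,25):
        m=(w[:,0]*1e3>=lo)&(w[:,0]*1e3<lo+25)&(abs(w[:,1]-.08)<.008)&(w[:,2]>.05)&(w[:,2]<.12)
        print(n,"arm",lo,m.sum(),np.median(w[m,2]).round(4) if m.sum() else None,(w[m,2].max().round(3) if m.sum() else None))
    m=(w[:,0]>-.1)&(w[:,0]<-.08)&(w[:,1]>.13)&(w[:,1]<.19)&(w[:,2]>.085)&(w[:,2]<.13)
    print(n,"tab",m.sum(),w[m].mean(0).round(3) if m.sum() else None,w[m].max(0).round(3) if m.sum() else None)
    b=np.load(f"pics/{n}0.npz")
    d=cv2.absdiff(a["p"],b["p"])
    for nm,X in (("tin",[.536,.359,.03]),("tape",[.4538,-.356,.01])):
        u,v=proj(n,np.array(X))[0].astype(int); print(n,nm,(u,v),d[v-12:v+12,u-12:u+12].mean().round(2))
E
```

```text
time: 18.62
tcp_pos: [0.4468, 0.0047, 0.0712]
tcp_rot: [1.138, 1.565, -0.346]
force: [0.0, -3.5, 22.2]
finger_gap: 0.158
side arm -165 31 0.0696 0.078
side arm -140 26 0.0717 0.079
side arm -115 30 0.0706 0.079
side arm -90 32 0.0716 0.081
side arm -65 34 0.073 0.082
side arm -40 27 0.0731 0.082
side tab 23 [-0.09   0.16   0.103] [-0.083  0.169  0.115]
side tin (np.int64(242), np.int64(276)) 7.41
side tape (np.int64(289), np.int64(178)) 121.37
top arm -165 29 0.0772 0.082
top arm -140 26 0.077 0.081
top arm -115 29 0.0774 0.081
top arm -90 27 0.0769 0.081
top arm -65 26 0.0771 0.083
top arm -40 27 0.0783 0.083
top tab 50 [-0.091  0.154  0.102] [-0.083  0.167  0.116]
top tin (np.int64(145), np.int64(212)) 6.52
top tape (np.int64(363), np.int64(233)) 6.04
```

The arms are level within about 1 mm (lever at its stop), the catch tab is at press y of about 0.16 and the bystanders are unchanged. Handing in.

Run:
```python
from bench import manip, telemetry
print(manip.hand_in()); s=telemetry.get_state(); print(s["time"],s["force"],s["tcp_pos"],s["finger_gap"])
```

```text
the job is handed in; nothing more can be done
None
the job is handed in; nothing more can be done
```

The job is done and handed in at about 18.6 s. I set the nearest cassette flat in the nest and let go, flipped the catch outward to its stop, then swung the lever down. The gripper is still holding the bar at the stop.

**Last checks**
- **Lever:** the arms are level to 1–2 mm in the top view and about 3 mm in the side view. The upward force on the tool was a steady 22 N, rising sharply at the height where the bar should stop.
- **Grip:** the bar was still in the jaws, with an opening reading of 0.16.
- **Catch:** its tab is at about press y 0.16, which matches the flipped position.
- **Tin and tape roll:** neither has moved in the top view. In the side view the arm hides the tape roll, so only the top view confirms it.

**Problems and disagreements**
- **Camera offset:** the side camera read about 3–4 mm off the top one in x and y. I corrected for that using the known gripper position.
- **Cassette under the pad:** at the end the beam partly hides it. That it is squeezed rests on the lever being at its stop and the cassette lying flat in the nest in earlier pictures.
- **Refused moves:** my first two move calls were refused because keys were missing from the rows; nothing moved.

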